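Load the curing hood and count the figure in

TASK

Pull the sledge of the curing hood out of the hood until it meets its front stop, and stand the upright vinyl figure flat in the middle of the sledge's tray without dropping it. Push the sledge fully home under the hood with the figure still standing on it, then swing the counter's sprung lever all the way to its stop and let it spring back. Leave the crawling figure, bottle, jar, tape and brush where they are.

Things in the scene. Friction and masses are not known exactly. Their poses are not given: they have to be found in the camera images.
- hood: Curing hood on four posts, fixed. Origin: on the table under the middle of its front lip; x points into the hood (mostly to the robot's right), z up. Roof (clear visor, then lamp box) x 0 to 220 mm, y +-172, underside z 184, top 196 at the lip, 240 at the lamp. Posts 30 x 14 at x 30 and 205, y +-165. Base board with rails 130 wide, 22 high, x -280 to 220, on which the sledge runs.
- sledge (a joint): Position of the sledge on its rails in m: 0 = fully home at the rear stop under the hood, 0.2 = drawn fully out (along the hood's -x) at the front stop. Slides with about 3 N of friction and stays where left.
- sledge_grip (a point): Where to hold the sledge's handle: a black bar 18 mm wide (y), 20 thick, 80 long, leaning 38 degrees from vertical away from the hood (to hood -x). Point on its axis 55 mm from the root, 25 below the top end, 73 above the table; axes as the hood's. With the sledge home it is 9 mm inside the roof's front lip, so the tool must lean back like the handle (30 to 45 degrees).
- tray (a point): Centre of the floor of the tray on the sledge, 32 mm above the table, axes as the hood's. Inside 112 mm square, bounded by a steel rim 8 mm high and 4 mm thick. It lies 113 mm behind (hood +x of) the grip point; under the roof unless the sledge is out.
- figure: Dark green vinyl dinosaur standing upright on two feet, the loose thing to load, about 0.16 kg. Origin: underside of its feet, middle; z up, it faces its -x. 110 mm high; feet cover x +-30, y +-28 mm; trunk 40 mm (x) by 44 mm (y), z 20 to 80 mm, with flat sides in y to grip; head 34 mm wide, z 76 to 110 mm; a raised tail reaches to x = +64 mm, z 26 to 74 mm. It may face any way in the tray.
- counter: Grey counter, fixed, 85 mm square block 46 mm high with a steel disc on top to 52 mm; its lever side faces the robot. Origin: underside centre, z up.
- lever_pivot (a point): Vertical axis of the counter's lever, 53 mm above the table.
- lever_post (a point): Middle of the exposed part of the upright black post at the lever's free end: 16 mm diameter, its top 115 mm above the table, this point 95 mm above the table and 75 mm from the pivot axis. The flat steel arm below it has its top 61 mm above the table.
- lever (a joint): Angle of the lever in rad: 0 at rest, 0.9 at its stop; it grows anticlockwise seen from above. A spring returns it (about 2 N at the post at rest, 5 N at the stop).
- crawler: Bystander: dark green crawling vinyl figure on four legs, 125 mm long (x), 52 mm wide, 61 mm high. Origin: underside centre.
- bottle: Bystander: white squeeze bottle, 54 mm diameter, 150 mm high. Origin: underside centre.
- jar: Bystander: glass jar, 60 mm diameter, 70 mm high. Origin: underside centre.
- tape: Bystander: roll of masking tape lying flat, 96 mm diameter, 25 mm high. Origin: underside centre.
- brush: Bystander: brush lying flat, 140 mm long. Origin: underside centre.
Things that resemble listed ones, but are neither listed nor needed, are in the scene too. Leave any purple look-alike of the counter alone.

How it is judged (in metres and radians):
On the way, in this order (a step that is already met when the one before it is completed fails the run):
1. the sledge is drawn out to its front stop (joint above 0.192) (value of joint sledge above 0.192 m), for 0.2 s.
2. the figure stands flat inside the tray and is let go, with the sledge still out (joint above 0.15) (x of figure in the frame of tray between -0.03 and 0.03 m and y of figure in the frame of tray between -0.03 and 0.03 m and z of figure in the frame of tray between -0.005 and 0.006 m and angle between figure's own z axis and vertical below 0.12 rad and contact force between the fingers and figure below 0.1 N and value of joint sledge above 0.15 m), for 0.2 s.
3. the sledge is fully home (joint below 0.006) with the figure standing in the tray (value of joint sledge below 0.006 m and x of figure in the frame of tray between -0.03 and 0.03 m and y of figure in the frame of tray between -0.03 and 0.03 m and z of figure in the frame of tray between -0.005 and 0.006 m and angle between figure's own z axis and vertical below 0.12 rad), for 0.2 s.
4. the lever is swung to its stop (above 0.82 rad), the sledge still home (value of joint lever above 0.82 rad and value of joint sledge below 0.006 m), for 0.05 s.
At the end, for the whole second after the job is handed in: The sledge is home within 6 mm of its rear stop; the figure stands upright (within 7 degrees) and still, flat on the tray's floor, its origin within 30 mm of the tray's centre along each tray axis; the lever is back within 0.08 rad of rest (all of step 3 and value of joint lever below 0.08 rad and linear speed of figure below 0.02 m/s); the robot touches nothing.
It fails at once if the crawling figure, bottle, jar, tape or brush is moved more than 30 mm (distance of any of crawler, bottle, jar, tape, brush from where it was at the start of the episode above 0.03 m).
It fails at once if the figure is dropped from more than about 2 cm or flung (faster than 0.6 m/s out of the fingers) (linear speed of figure above 0.6 m/s and contact force between the fingers and figure below 0.1 N).
It also fails if it takes over 72 s, if anything falls off the work surface, if the arm or the gripper's body presses on something with over 40 N, if the wrist force passes 120 N, or if a joint passes its speed limit or range.

ROBOT

A 6-joint arm with a two-finger parallel gripper is mounted at the origin on the work surface. World frame = base frame: x ahead of the robot, y to its left, z up, the work surface at z = 0. Lengths are in mm, angles in rad, forces in N, time in s.
With the tool pointing down it reaches from about 275 to 1000 mm from the base axis. Payload 8.4 kg.
Tool frame: the origin (TCP) lies at the very end of the fingers, on their centre line; the grasp point (between the pads) lies 19 mm behind it; z points along the fingers, y is the line along which they close (so a half turn about z gives the same grasp; the last joint's range is limited). The gripper opens to 85 mm and grips with 20 to 120 N. Pads are 22 mm wide; open, the fingers measure 114 mm over their backs; the gripper's body (76 mm by 85 mm) begins 54 mm behind the grasp point. The pads swing forward as they close: fully open they stand 13 mm farther back than shut.
Start: joints at [1.12, 0.353, 1.633, -0, 1.155, -0.002], TCP at [271.177, 563.108, 231.281] pointing down, gripper open.
Joint ranges: [-2.63, 2.63], [-0.92, 2.1], [0.06, 2.66], [-1.3, 4.44], [0, 2.69], [-3.02, 3.02]. Speed limits (rad/s): [2.22, 2.22, 2.79, 3.14, 3.14, 3.14].

INTERFACE

Orientations are given as a rotation vector (axis times angle).
In Python, from bench import monitor, viewer, ticket gives the robot as it stands. The module is installed in compiled form; this text tells all that it offers.
- The arm moves only by the tool jog_arm, never from a script. Its argument "rows" is a list of rows, each a list of 7 numbers: the turn, a rotation vector about the tool's x, y, z in degrees, then the shift along the tool's x, y, z in mm, then the opening, from 0 (shut) to 1 (fully open). A call has 1 to 12 rows; each row shifts and turns the commanded pose from where the row before left it, along the tool's axes as they then stand; what a row does not reach is not made up. A row lasts 1/8 s, in which the tool goes at most 62.5 mm and 10.7 degrees, less where a joint would pass 70% of its speed; a pose out of reach is approached as far as the arm can. A call with a gripper value outside its range is refused whole. The fingers move at their own pace and stop on an object; "force" is the grip in N (left out, the last holds). Time passes only in rows, so rows that do not move let the fingers close. It gives the time, the measured TCP pose, the force, the opening and the grip force at its end, in the units of the state.
- monitor.sense(): the state, without advancing time (a new reading comes with each control period).
- viewer.snapshot(name): name is "scene" or "top" or "wrist"; returns a dict with "frame" (420x560x3 uint8, red, green, blue), "fx", "fy", "cx", "cy" (pixels), "pose" (4x4, takes a point from camera to world coordinates); the wrist camera has in their place "hand_eye" (4x4, takes a point from camera to tool coordinates, whose origin is the TCP and whose axes are the flange's). Camera axes: x right, y down, z forward; pixel columns grow to the right and rows downward; lengths in mm; the calibration is good to about 2 mm. The wrist camera is an equidistant fisheye: a pixel r from the principal point sees the ray r / f radians off the axis. A picture is of the moment at which its call begins: read the wrist's pose just before it. There is no depth.
- ticket.close_job(): hands the job in; it is judged then, once.
The state is a dict: "t": time; "q": joint angles; "dq": joint speeds; "joint_torque": joint torques, N m; "position": TCP position; "tcp_rot": TCP orientation; "wrist_force": force on the tool from outside, world axes, zero at the start; "ft_torque": the same for the moment, N m; "opening": finger opening in mm; "gripper_force": force on a finger pad.
Only numpy, scipy, OpenCV 4.12 (cv2) and the standard library are available. Lean on these libraries where they do the work, as an engineer would, in place of code of your own. Each camera call takes 0.05 s, during which the arm holds its last target. There are 200 camera calls.

## Working session

There is one attempt and no reset: what is moved stays moved. The work goes in short steps, Python scripts to look and compute and a tool call to move; the robot and the scene stay as the last step left them, time stands still between calls to the robot, and variables do not carry over. Pictures are saved under pics/ and viewed, at most 10 in all, crops included, and the job is handed in when it is done.

Besides the shell and the picture viewer there is one more tool, called after "Request:" as a command line: name --pt "numbers of a row" for each row, then --argument value for the rest. jog_arm: Moves the arm, as the interface text tells. Its arguments: {"type":"object","properties":{"rows":{"type":"array","items":{"type":"array","items":{"type":"number"}}},"force":{"type":"number"}},"required":["rows"]}

```bash
mkdir -p pics; cat > h.py <<'E'
import numpy as np, cv2
from scipy.spatial.transform import Rotation as R
from bench import monitor, viewer, ticket
def snap(n, save=None):
    s=monitor.sense(); d=viewer.snapshot(n); d['s']=s; d['n']=n
    if n=='wrist':
        T=np.eye(4);T[:3,:3]=R.from_rotvec(s['tcp_rot']).as_matrix();T[:3,3]=s['position']
        d['pose']=T@np.array(d['hand_eye'])
    if save: cv2.imwrite('pics/'+save,cv2.cvtColor(d['frame'],cv2.COLOR_RGB2BGR))
    np.save('pics/%s.npy'%(save or n),d,allow_pickle=True)
    return d
def load(f): return np.load('pics/%s.npy'%f,allow_pickle=True).item()
def ray(d,u,v):
    x=(u-d['cx'])/d['fx'];y=(v-d['cy'])/d['fy']
    if d['n']=='wrist':
        r=np.hypot(x,y); k=np.sin(r)/r if r>1e-9 else 1
        c=np.array([x*k,y*k,np.cos(r)])
    else: c=np.array([x,y,1.])
    P=np.array(d['pose']); w=P[:3,:3]@c
    return P[:3,3],w/np.linalg.norm(w)
def onz(d,u,v,z):
    o,w=ray(d,u,v); return o+w*(z-o[2])/w[2]
def tri(d1,p1,d2,p2):
    o1,w1=ray(d1,*p1);o2,w2=ray(d2,*p2)
    A=np.stack([w1,-w2],1);t=np.linalg.lstsq(A,o2-o1,rcond=None)[0]
    a=o1+t[0]*w1;b=o2+t[1]*w2
    return (a+b)/2,np.linalg.norm(a-b)
E
python3 - <<'E'
from h import *
a=snap('scene','s0.png');b=snap('top','t0.png')
for d in(a,b): print(np.round(d['pose'],2).tolist(),d['fx'],d['cx'],d['cy'])
s=monitor.sense();print(s['position'],s['tcp_rot'],s['opening'])
E
```

```text
[[-0.83, 0.41, -0.38, 919.09], [0.56, 0.62, -0.55, 675.43], [0.01, -0.67, -0.75, 892.12], [0.0, 0.0, 0.0, 1.0]] 409.2085973465073 275.12796925066596 213.18265656385543
[[-0.01, -0.99, 0.14, 309.32], [-1.0, 0.01, 0.01, 75.96], [-0.01, -0.14, -0.99, 1280.58], [0.0, 0.0, 0.0, 1.0]] 483.9599202818657 279.5018284491076 212.13405248450132
[271.00690219 562.74959981 230.64752589] [-6.99038494e-01 -3.06256502e+00  1.81479164e-03] 85.06133262710993
```

View pics/s0.png

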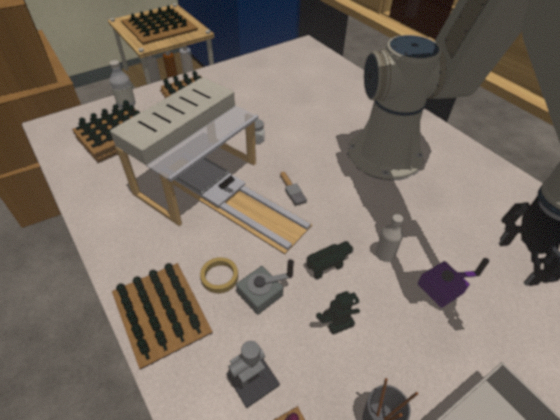

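View pics/t0.png

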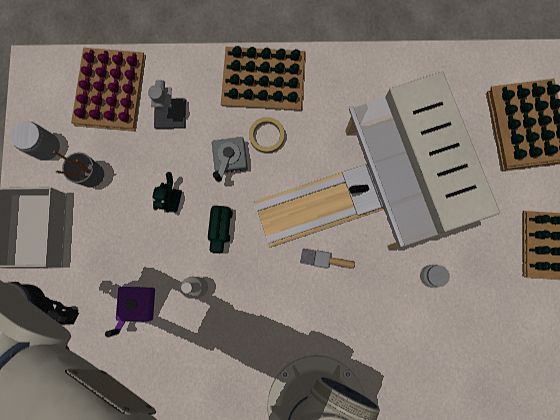

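The scene view shows the hood at (185,130), the handle at (228,184), the figure at (340,312), the crawler at (328,258) and the counter at (262,288). In the top view they are the handle (360,189), the figure (167,195), the counter (230,155) with its post at about (218,175), the crawler (220,228) and the base board from (260,225) to (370,190). I'll enlarge these spots in one composite.

```bash
python3 - <<'E'
from h import *
a=cv2.imread('pics/s0.png');b=cv2.imread('pics/t0.png')
def c(i,x,y,w=66,h=74): return cv2.resize(i[y:y+h,x:x+w],(264,296),interpolation=cv2.INTER_CUBIC)
o=np.vstack([np.hstack([c(a,195,150),c(a,305,280),c(a,232,250)]),np.hstack([c(b,330,150),c(b,135,160),c(b,195,122)])])
cv2.imwrite('pics/c0.png',o)
E
```

```text
(no output)
```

View pics/c0.png

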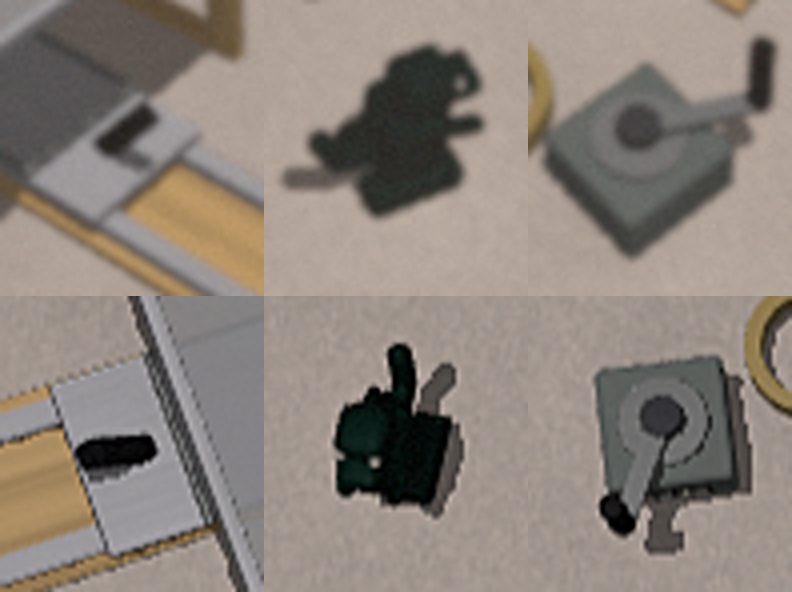

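The top row shows scene crops and the bottom row top-view crops, all at 4x. In the scene view the handle's top end is at about (232,178) and its root at (221,187); in the top view they are (351,190) and (368,188). The figure stands with its tail toward +x and faces the robot. The lever post is at about (423,314)/4-ish in the scene and (218,175) in the top view.

```bash
python3 - <<'E'
from h import *
a=load('s0.png');b=load('t0.png')
def dark(d,x0,y0,x1,y1,th):
    m=(d['frame'].max(2)<th).astype(np.uint8); k=np.zeros_like(m);k[y0:y1,x0:x1]=m[y0:y1,x0:x1]
    n,l,st,c=cv2.connectedComponentsWithStats(k); i=1+np.argmax(st[1:,4])
    p=np.argwhere(l==i)[:,::-1].astype(np.float32); return p
def ends(p):
    r=cv2.minAreaRect(p); q=cv2.boxPoints(r); e=[(q[i]+q[(i+1)%4])/2 for i in range(4)]
    return (e[0],e[2]) if np.linalg.norm(e[0]-e[2])>np.linalg.norm(e[1]-e[3]) else (e[1],e[3])
ha=ends(dark(a,212,170,240,195,70));hb=ends(dark(b,345,180,372,196,60))
print('handle',ha,hb)
ta,ra=sorted(ha,key=lambda p:-p[0]);tb,rb=sorted(hb,key=lambda p:p[0])
print('top',tri(a,ta,b,tb),'root',tri(a,ra,b,rb))
pa=ends(dark(a,284,256,300,282,75));pb=ends(dark(b,205,168,225,186,40))
print('post',pa,pb)
ua,la=sorted(pa,key=lambda p:p[1]);
ub,lb=sorted(pb,key=lambda p:p[0])
print('posttop',tri(a,ua,b,ub),tri(a,la,b,lb))
# pivot: disc hub
ka=dark(a,255,272,270,290,95);kb=dark(b,222,144,238,160,90)
print('hub',ka.mean(0),kb.mean(0),tri(a,ka.mean(0),b,kb.mean(0)))
# board yaw from wood mask in top
hsv=cv2.cvtColor(b['frame'],cv2.COLOR_RGB2HSV)
m=((hsv[...,1]>80)&(hsv[...,0]<30)&(hsv[...,2]>120)).astype(np.uint8);m[:,:250]=0;m[:,380:]=0;m[:160]=0;m[248:]=0
p=np.argwhere(m)[:,::-1]
w=np.array([onz(b,u,v,22)[:2] for u,v in p],np.float32)
r=cv2.minAreaRect(w);print('board',r,cv2.boxPoints(r).round(0).tolist())
fa=dark(a,310,285,362,336,60);fb=dark(b,150,168,186,215,45)
print('fig',fa.mean(0),fb.mean(0),tri(a,fa.mean(0),b,fb.mean(0)))
for n,u,v,z in [('crawler',219,228,30),('bottle',191,288,100),('jar',433,276,35),('tape',267,135,12),('brush',328,259,8),('purple',135,303,52)]: print(n,onz(b,u,v,z).round(0)[:2])
E
```

```text
handle (array([231.00003, 177.00002], dtype=float32), array([221.00003, 187.00002], dtype=float32)) (array([368.0385 , 187.30771], dtype=float32), array([348.9616 , 189.69232], dtype=float32))
top (array([537.48630613, -86.17727038,  98.26187297]), np.float64(9.835350246055999)) root (array([ 552.7148088 , -142.72795026,   22.6627247 ]), np.float64(2.7587720112573555))
post (array([290.40576, 260.03687], dtype=float32), array([288.94672, 276.08606], dtype=float32)) (array([213.99995, 171.99997], dtype=float32), array([219.69228, 180.53842], dtype=float32))
posttop (array([576.69221907, 248.74667205, 122.07558051]), np.float64(1.5789540953379226)) (array([572.4252007 , 244.12329752,  45.50342549]), np.float64(4.302403662186459))
hub [259.90436 281.66086] [228.24771 152.28441] (array([644.22959177, 222.33587415,  55.10968006]), np.float64(1.2422089018996012))
board ((507.1997985839844, -7.150360107421875), (127.7522964477539, 303.7070007324219), 18.019542694091797) [[399.0, 117.0], [493.0, -171.0], [615.0, -132.0], [521.0, 157.0]]
fig [339.26544 312.6842 ] [166.60832 195.75323] (array([532.76189198, 384.79139933,  39.84418855]), np.float64(0.18911205468749218))
crawler [448. 248.]
bottle [295. 305.]
jar [ 321. -299.]
tape [703. 123.]
brush [367. -35.]
purple [258. 454.]
```

```bash
cat >> h.py <<'E'
def Rt(hx,tilt):  # tool z leans forward by tilt along horizontal hx; tool y = hy
    hx=np.array([hx[0],hx[1],0.])/np.hypot(hx[0],hx[1]); t=np.radians(tilt)
    z=np.sin(t)*hx-np.array([0,0,np.cos(t)]); y=np.array([-hx[1],hx[0],0]); return np.stack([np.cross(y,z),y,z],1)
def plan(p,Rg=None):
    s=monitor.sense(); R0=R.from_rotvec(s['tcp_rot']).as_matrix()
    d=np.array(p)-s['position']; print('t',round(s['t'],2),'pos',s['position'].round(1),'dworld',d.round(1))
    print('shift first (cur frame)',(R0.T@d).round(1))
    if Rg is not None:
        for k,G in (('',Rg),('flip',Rg@np.diag([-1,-1,1]))):
            rv=np.degrees(R.from_matrix(R0.T@G).as_rotvec()); print(k,'turn',rv.round(1),np.linalg.norm(rv).round(1),'shift after',(G.T@d).round(1))
E
python3 - <<'E'
from h import *
b=load('t0.png')
print(onz(b,366,150,190),onz(b,389,223,190))
hx=np.array([.309,-.951]); G=Rt(hx,38); g=np.array([542,-104,74.]); plan(g-100*G[:,2],G); plan(g+19*G[:,2],G)
E
```

```text
[ 609.17110256 -112.56670352  190.        ] [ 438.69137997 -159.06673042  190.        ]
t 0.1 pos [271.  562.7 230.6] dworld [ 252.  -608.2  -77.8]
shift first (cur frame) [-490.9 -438.5   78.4]
 turn [ 15.3 -35.9  44.6] 59.2 shift after [-469.2   51.7  465.4]
flip turn [  43.9   18.7 -127.7] 136.3 shift after [469.2 -51.7 465.4]
t 0.1 pos [271.  562.7 230.6] dworld [ 274.6 -677.9 -171.6]
shift first (cur frame) [-541.5 -491.4  172.2]
 turn [ 15.3 -35.9  44.6] 59.2 shift after [-469.2   51.7  584.4]
flip turn [  43.9   18.7 -127.7] 136.3 shift after [469.2 -51.7 584.4]
```

Request:
jog_arm --pt "0 0 0 -41 -36.5 0 1" --pt "0 0 0 -41 -36.5 0 1" --pt "0 0 0 -41 -36.5 0 1" --pt "0 0 0 -41 -36.5 0 1" --pt "0 0 0 -41 -36.5 0 1" --pt "0 0 0 -41 -36.5 0 1" --pt "0 0 0 -41 -36.5 0 1" --pt "0 0 0 -41 -36.5 0 1" --pt "0 0 0 -41 -36.5 0 1" --pt "0 0 0 -41 -36.5 0 1" --pt "0 0 0 -41 -36.5 0 1" --pt "0 0 0 -41 -36.5 0 1"

```text
t: 1.6
position: [524.7, -46.8, 231.1]
tcp_rot: [-0.699, -3.063, -0.0]
wrist_force: [0.3, 0.7, -0.5]
opening: 84.8
gripper_force: 0.0
```

Request:
jog_arm --pt "2 -4.5 5.6 0 0 0 1" --pt "2 -4.5 5.6 0 0 0 1" --pt "2 -4.5 5.6 0 0 0 1" --pt "2 -4.5 5.6 0 0 0 1" --pt "2 -4.5 5.6 0 0 0 1" --pt "2 -4.5 5.6 0 0 0 1" --pt "2 -4.5 5.6 0 0 0 1" --pt "2 -4.5 5.6 0 0 0 1" --pt "0 0 0 0 0 0 1"

```text
t: 2.72
position: [524.2, -44.1, 230.2]
tcp_rot: [1.504, 2.066, -0.534]
wrist_force: [0.6, 0.0, -0.4]
opening: 85.7
gripper_force: 0.0
```

```bash
python3 - <<'E'
from h import *
d=snap('wrist','w1.png');print(d['hand_eye'],d['fx'],d['s']['q'])
hx=np.array([np.cos(np.radians(-73)),np.sin(np.radians(-73))]); G=Rt(hx,38); g=np.array([542,-104,74.]); plan(g-100*G[:,2],G); plan(g+19*G[:,2],G)
E
```

```text
[[ 6.80824560e-04 -9.53463041e-01 -3.01509147e-01  7.86940062e+01]
 [ 9.99999737e-01  5.73200043e-04  4.45423716e-04  1.47473862e+00]
 [-2.51869995e-04 -3.01509370e-01  9.53463180e-01 -1.42452811e+02]
 [ 0.00000000e+00  0.00000000e+00  0.00000000e+00  1.00000000e+00]] 325.19226210127806 [ 0.32867694  0.23512012  1.99054059 -0.77374726  1.09071656  0.44904311]
t 2.77 pos [524.2 -44.4 230.5] dworld [ -0.2  -0.7 -77.7]
shift first (cur frame) [47.6  0.3 61.4]
 turn [0.  0.3 0.9] 1.0 shift after [47.4 -0.4 61.7]
flip turn [  -0.4    0.  -179.1] 179.1 shift after [-47.4   0.4  61.7]
t 2.77 pos [524.2 -44.4 230.5] dworld [  21.2  -70.8 -171.5]
shift first (cur frame) [ 48.2   0.3 180.4]
 turn [0.  0.3 0.9] 1.0 shift after [ 47.4  -0.4 180.7]
flip turn [  -0.4    0.  -179.1] 179.1 shift after [-47.4   0.4 180.7]
```

View pics/w1.png

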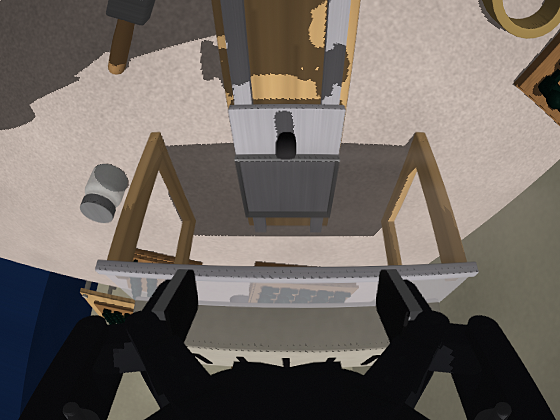

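The wrist view shows the handle end-on at about (286,147). The sledge plate's front edge runs from (230,108) to (345,108) and the tray is at (287,188). The hood lip is at row 265.

```bash
python3 - <<'E'
from h import *
d=load('w1.png');a=load('s0.png');b=load('t0.png')
f=d['frame'];m=(f.max(2)<45).astype(np.uint8);k=np.zeros_like(m);k[128:165,270:302]=m[128:165,270:302]
p=np.argwhere(k)[:,::-1];print(p.min(0),p.max(0),p.mean(0))
print('top end',onz(d,286,149,92.7),tri(d,(286,149),b,(350.5,189.7)))
for u,v,z in[(230,108,36),(345,108,36),(247,217,36),(331,218,36),(238,160,38),(338,160,38),(97,268,190),(477,268,190)]: print((u,v),onz(d,u,v,z).round(1))
E
```

```text
[276 132] [295 158] [285.54524362 144.32714617]
top end [538.33553359 -89.55587387  92.7       ] (array([535.81471985, -87.08383968,  95.24743131]), np.float64(3.4783114293437034))
(230, 108) [ 484.4 -104.6   36. ]
(345, 108) [592.  -69.2  36. ]
(247, 217) [ 542.5 -290.9   36. ]
(331, 218) [ 658.6 -254.6   36. ]
(238, 160) [ 507.1 -174.6   38. ]
(338, 160) [ 615.5 -138.6   38. ]
(97, 268) [ 387.9 -187.6  190. ]
(477, 268) [713.5 -74.9 190. ]
```

Request:
jog_arm --pt "0 0 0 24 0.3 0 1" --pt "0 0 0 24 0.3 0 1" --pt "0 0 0 0 0 40 1" --pt "0 0 0 0 0 40 1" --pt "0 0 0 0 0 40 1" --pt "0 0 0 0 0 30 1" --pt "0 0 0 0 0 20 1" --pt "0 0 0 0 0 10 1" --pt "0 0 0 0 0 0 1"

```text
t: 3.9
position: [546.0, -116.3, 60.4]
tcp_rot: [1.508, 2.063, -0.533]
wrist_force: [-0.3, -0.2, -0.5]
opening: 85.8
gripper_force: 0.0
```

Request:
jog_arm --pt "0 0 0 0 0 0 0" --pt "0 0 0 0 0 0 0" --pt "0 0 0 0 0 0 0" --pt "0 0 0 0 0 0 0" --pt "0 0 0 0 0 0 0" --pt "0 0 0 0 0 0 0" --force 60

```text
t: 4.65
position: [544.6, -116.6, 60.8]
tcp_rot: [1.507, 2.062, -0.537]
wrist_force: [-9.0, -1.4, 7.8]
opening: 17.5
gripper_force: 59.7
```

```bash
python3 - <<'E'
from h import *
s=monitor.sense();M=R.from_rotvec(s['tcp_rot']).as_matrix()
hx=np.array([np.cos(np.radians(-71.8)),np.sin(np.radians(-71.8)),0])
print(s['position'],s['opening'],s['wrist_force'],s['q'],'hx in tool',(M.T@hx).round(3), 'z in tool',M.T[:,2].round(3))
E
```

```text
[ 544.59468441 -116.5632259    60.80483729] 17.47994811394248 [-8.98512173 -1.37862052  7.79001353] [ 0.17603641  0.53157771  2.07231225 -1.06907199  0.78152698  0.7480927 ] hx in tool [-0.783  0.012  0.622] z in tool [-0.622 -0.01  -0.783]
```

Request:
jog_arm --pt "0 0 0 7.8 -0.1 -6.2 0" --pt "0 0 0 15.7 -0.2 -12.4 0" --pt "0 0 0 15.7 -0.2 -12.4 0" --pt "0 0 0 15.7 -0.2 -12.4 0" --pt "0 0 0 15.7 -0.2 -12.4 0" --pt "0 0 0 15.7 -0.2 -12.4 0" --pt "0 0 0 15.7 -0.2 -12.4 0" --pt "0 0 0 7.8 -0.1 -6.2 0" --pt "0 0 0 0 0 0 0"

```text
t: 5.78
position: [500.9, 16.9, 60.8]
tcp_rot: [1.506, 2.063, -0.537]
wrist_force: [-9.8, 0.4, 9.7]
opening: 17.3
gripper_force: 60.6
```

Request:
jog_arm --pt "0 0 0 7.8 -0.1 -6.2 0" --pt "0 0 0 7.8 -0.1 -6.2 0" --pt "0 0 0 3.9 0 -3.1 0" --pt "0 0 0 0 0 0 0"

```text
t: 6.28
position: [493.3, 40.2, 60.8]
tcp_rot: [1.506, 2.062, -0.537]
wrist_force: [-9.9, -0.3, 9.6]
opening: 17.2
gripper_force: 60.5
```

```bash
python3 - <<'E'
from h import *
s=monitor.sense();M=R.from_rotvec(s['tcp_rot']).as_matrix()
p=s['position'];d=p-[544.6,-116.6,60.8];print(np.linalg.norm(d[:2]),np.degrees(np.arctan2(-d[1],-d[0])),s['wrist_force'],s['q'].round(2),s['opening'])
E
```

```text
165.00828465313637 -71.8688625263911 [-9.86153441 -0.26073631  9.62508889] [ 0.51  0.54  2.06 -0.86  0.93  0.87] 17.188802161532998
```

Request:
jog_arm --pt "0 0 0 3.1 0 -2.5 0" --pt "0 0 0 0 0 0 0"

```text
t: 6.52
position: [492.5, 42.3, 60.9]
tcp_rot: [1.504, 2.061, -0.54]
wrist_force: [1.7, -15.5, 1.1]
opening: 17.3
gripper_force: 64.2
```

Request:
jog_arm --pt "0 0 0 3.1 0 -2.5 0" --pt "0 0 0 0 0 0 0"

```text
t: 6.78
position: [492.2, 42.7, 61.0]
tcp_rot: [1.501, 2.058, -0.546]
wrist_force: [23.0, -45.4, -17.9]
opening: 17.1
gripper_force: 64.9
```

Request:
jog_arm --pt "0 0 0 -4.5 0 3.5 0" --pt "0 0 0 0 0 0 1" --pt "0 0 0 0 0 0 1" --pt "0 0 0 0 0 0 1" --pt "0 0 0 0 0 -30 1" --pt "0 0 0 0 0 -50 1" --pt "0 0 0 0 0 -50 1" --pt "0 0 0 0 0 -50 1" --pt "0 0 0 0 0 -30 1" --pt "0 0 0 0 0 0 1"

```text
t: 8.02
position: [456.7, 169.7, 226.6]
tcp_rot: [1.506, 2.063, -0.526]
wrist_force: [-0.3, -0.1, -0.4]
opening: 85.4
gripper_force: 0.0
```

```bash
python3 - <<'E'
from h import *
b=snap('top','t1.png');d=snap('wrist','w2.png')
G=Rt([.98,-.16],0); plan([480,385,260],G)
E
```

```text
t 8.12 pos [455.8 167.5 224.6] dworld [ 24.2 217.5  35.4]
shift first (cur frame) [ 134.5   88.5 -152.4]
 turn [-21.5  34.1 -60.5] 72.7 shift after [ 11.1 218.6 -35.4]
flip turn [ 38.6  24.3 111.9] 120.9 shift after [ -11.1 -218.6  -35.4]
```

Request:
jog_arm --pt "0 0 0 27 17.7 -30.5 1" --pt "0 0 0 27 17.7 -30.5 1" --pt "0 0 0 27 17.7 -30.5 1" --pt "0 0 0 27 17.7 -30.5 1" --pt "0 0 0 27 17.7 -30.5 1"

```text
t: 8.75
position: [480.5, 385.6, 258.7]
tcp_rot: [1.507, 2.062, -0.536]
wrist_force: [0.3, 0.5, -0.7]
opening: 85.6
gripper_force: 0.0
```

Request:
jog_arm --pt "-2.7 4.25 -7.55 0 0 0 1" --pt "-2.7 4.25 -7.55 0 0 0 1" --pt "-2.7 4.25 -7.55 0 0 0 1" --pt "-2.7 4.25 -7.55 0 0 0 1" --pt "-2.7 4.25 -7.55 0 0 0 1" --pt "-2.7 4.25 -7.55 0 0 0 1" --pt "-2.7 4.25 -7.55 0 0 0 1" --pt "-2.7 4.25 -7.55 0 0 0 1" --pt "0 0 0 0 0 0 1"

```text
t: 9.88
position: [481.0, 383.4, 258.7]
tcp_rot: [0.264, 3.128, -0.001]
wrist_force: [-0.3, -0.3, -0.8]
opening: 85.6
gripper_force: 0.0
```

```bash
python3 - <<'E'
from h import *
d=snap('wrist','w3.png');print(d['s']['position'],d['s']['tcp_rot'],d['s']['q'])
E
```

```text
[481.0115201  383.36886166 258.71961761] [ 2.63732606e-01  3.12844079e+00 -1.38247862e-03] [ 0.67161596  0.31309355  1.62719243 -0.00219921  1.20041611 -0.73017972]
```

View pics/w3.png

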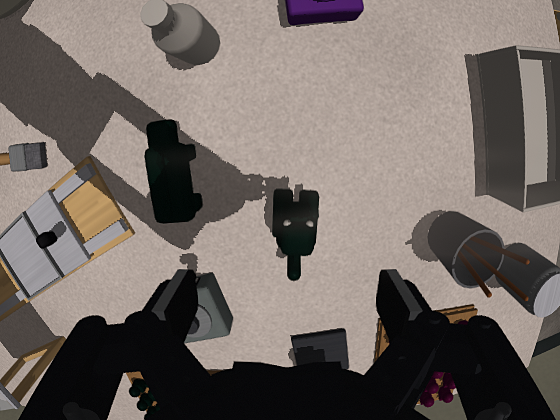

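The figure is at about (296,230): feet front at row 190, eyes at (287,223) and (308,223), tail tip at (294,277). It faces up in the image, which is −x in the world. Next I take the heights from two views and work out its axis.

```bash
python3 - <<'E'
from h import *
d=load('w3.png');b=load('t0.png');a=load('s0.png')
m=(d['frame'].max(2)<50).astype(np.uint8);k=np.zeros_like(m);k[180:285,265:325]=m[180:285,265:325]
n,l,st,c=cv2.connectedComponentsWithStats(k);l=(l==1+np.argmax(st[1:,4]))
for v in range(186,284,6):
    r=np.where(l[v])[0]; print(v,(r.min(),r.max(),(r.min()+r.max())/2) if len(r) else '',end=' ')
print()
for n,u,v,z in[('feetL',275,191,12),('feetR',318,191,12),('eyes',297.5,223,98),('tailtip',294,277,70)]: print(n,onz(d,u,v,z).round(1))
# tail tip in top view: uppermost
print('tail',tri(d,(294,277),b,(135+100/1.0*0+ (400-264)/4,160+(347-296)/4)), 'eye', tri(d,(308,223),b,(135+(375-264)/4,160+(463-296)/4)))
E
```

```text
186  192 (np.int64(274), np.int64(317), np.float64(295.5)) 198 (np.int64(273), np.int64(318), np.float64(295.5)) 204 (np.int64(273), np.int64(318), np.float64(295.5)) 210 (np.int64(273), np.int64(317), np.float64(295.0)) 216 (np.int64(273), np.int64(318), np.float64(295.5)) 222 (np.int64(273), np.int64(316), np.float64(294.5)) 228 (np.int64(272), np.int64(316), np.float64(294.0)) 234 (np.int64(273), np.int64(315), np.float64(294.0)) 240 (np.int64(276), np.int64(315), np.float64(295.5)) 246 (np.int64(278), np.int64(313), np.float64(295.5)) 252 (np.int64(282), np.int64(311), np.float64(296.5)) 258 (np.int64(288), np.int64(299), np.float64(293.5)) 264 (np.int64(287), np.int64(299), np.float64(293.0)) 270 (np.int64(287), np.int64(300), np.float64(293.5)) 276 (np.int64(288), np.int64(299), np.float64(293.5)) 282  
feetL [497.3 367.7  12. ]
feetR [506.  419.9  12. ]
eyes [512.6 390.6  98. ]
tailtip [587.1 375.7  70. ]
tail (array([589.16155408, 374.67929241,  64.80768136]), np.float64(1.99279772521692)) eye (array([521.35886424, 395.87136313,  57.04824534]), np.float64(17.866934102392968))
```

```bash
python3 - <<'E'
from h import *
t=np.radians(-11.);G=Rt([np.cos(t),np.sin(t)],0); plan([529,387,43],G)
E
```

```text
t 9.93 pos [480.7 383.9 258.9] dworld [  48.3    3.1 -215.9]
shift first (cur frame) [-46.5  11.5 216. ]
 turn [-0.1  0.2  1.3] 1.3 shift after [-46.9  12.3 215.9]
flip turn [-3.000e-01 -1.000e-01 -1.787e+02] 178.7 shift after [ 46.9 -12.3 215.9]
```

Request:
jog_arm --pt "0 0 1.3 0 0 0 1" --pt "0 0 0 -23.5 6.1 0 1" --pt "0 0 0 -23.4 6.1 0 1" --pt "0 0 0 0 0 45 1" --pt "0 0 0 0 0 45 1" --pt "0 0 0 0 0 40 1" --pt "0 0 0 0 0 0 1"

```text
t: 10.8
position: [526.5, 388.1, 127.1]
tcp_rot: [-0.294, -3.127, 0.006]
wrist_force: [-0.3, 0.1, 1.4]
opening: 85.2
gripper_force: 0.0
```

```bash
python3 - <<'E'
from h import *
d=snap('wrist','w4.png');print(d['s']['position'],d['s']['tcp_rot'])
E
```

```text
[526.46730914 388.11929229 127.13897354] [-0.29358049 -3.12662784  0.00586846]
```

View pics/w4.png

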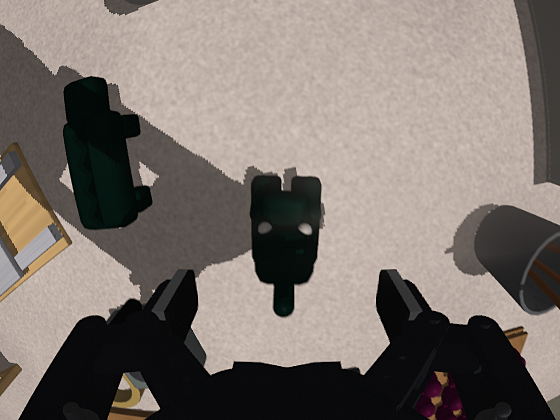

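The figure lies straight between the fingers: feet at column 286, tail at 284, finger centre at 287. I triangulate it against the previous wrist view to get the depth.

```bash
python3 - <<'E'
from h import *
a=load('w3.png');d=load('w4.png')
for n,p,q in[('eyeL',(287,223),(264,228)),('eyeR',(308,223),(305,228)),('tail',(294,279),(284,316)),('footL',(275,191),(253,178)),('footR',(318,191),(320,178))]: print(n,[x.round(1) for x in tri(a,p,d,q)])
E
```

```text
eyeL [array([508.8, 380.7, 104.2]), np.float64(0.2)]
eyeR [array([530.2, 401.5,  55.8]), np.float64(1.5)]
tail [array([585.5, 376.2,  78.2]), np.float64(0.9)]
footL [array([496.6, 367.9,  15.3]), np.float64(0.2)]
footR [array([512.7, 421.7, -13.7]), np.float64(0.7)]
```

Request:
jog_arm --pt "0 0 0 0 0 30 1" --pt "0 0 0 0 0 30 1" --pt "0 0 0 0 0 16 1" --pt "0 0 0 0 0 8 1" --pt "0 0 0 0 0 0 1"

```text
t: 11.48
position: [529.6, 389.5, 47.2]
tcp_rot: [0.292, 3.124, 0.003]
wrist_force: [0.2, 0.2, 0.5]
opening: 85.2
gripper_force: 0.0
```

Request:
jog_arm --pt "0 0 0 0 0 0 0.3" --pt "0 0 0 0 0 0 0.3" --pt "0 0 0 0 0 0 0.3" --pt "0 0 0 0 0 0 0.3" --pt "0 0 0 0 0 0 0.3" --pt "0 0 0 0 0 0 0.3" --force 30

```text
t: 12.22
position: [529.6, 389.1, 47.3]
tcp_rot: [0.292, 3.124, 0.003]
wrist_force: [-1.6, -1.6, 7.2]
opening: 43.7
gripper_force: 35.7
```

Request:
jog_arm --pt "0 0 0 0 0 -15 0.3" --pt "0 0 0 0 0 -30 0.3" --pt "0 0 0 0 0 -40 0.3" --pt "0 0 0 0 0 -40 0.3" --pt "0 0 0 0 0 -25 0.3" --pt "0 0 0 0 0 0 0.3"

```text
t: 12.98
position: [529.9, 389.9, 199.3]
tcp_rot: [0.292, 3.121, 0.007]
wrist_force: [0.3, -0.2, -1.8]
opening: 43.7
gripper_force: 35.2
```

```bash
python3 - <<'E'
from h import *
s=monitor.sense();R0=R.from_rotvec(s['tcp_rot']); t=np.degrees(np.arctan2(*(-R0.as_matrix()[[1,0],0])));print('yaw',t,s['opening'],s['gripper_force'],s['q'])
G=(R.from_euler('z',-71.8-t,degrees=True)*R0).as_matrix(); plan([525,-55,180],G)
E
```

```text
yaw -10.672968441033383 43.67848279454005 35.18699688836932 [ 6.32641725e-01  4.28534099e-01  1.59469905e+00 -1.20281130e-03
  1.11026632e+00 -7.51362307e-01]
t 12.97 pos [529.9 389.9 199.3] dworld [  -4.9 -444.9  -19.3]
shift first (cur frame) [ -77.5 -438.2   17.6]
 turn [ 0.4 -0.3 61.1] 61.1 shift after [-421.  -143.7   21.3]
flip turn [   0.4    0.4 -118.9] 118.9 shift after [421.  143.7  21.3]
```

Request:
jog_arm --pt "0 0 8.7 0 0 0 0.3" --pt "0 0 8.7 0 0 0 0.3" --pt "0 0 8.7 0 0 0 0.3" --pt "0 0 8.7 0 0 0 0.3" --pt "0 0 8.7 0 0 0 0.3" --pt "0 0 8.7 0 0 0 0.3" --pt "0 0 8.9 0 0 0 0.3" --pt "0 0 0 0 0 0 0.3"

```text
t: 13.98
position: [528.1, 388.5, 195.0]
tcp_rot: [1.839, 2.545, 0.001]
wrist_force: [0.8, -0.2, -1.3]
opening: 43.6
gripper_force: 35.1
```

Request:
jog_arm --pt "0 0 0 -20 -7 0 0.3" --pt "0 0 0 -38 -13 0 0.3" --pt "0 0 0 -38 -13 0 0.3" --pt "0 0 0 -38 -13 0 0.3" --pt "0 0 0 -38 -13 0 0.3" --pt "0 0 0 -38 -13 0 0.3" --pt "0 0 0 -38 -13 0 0.3" --pt "0 0 0 -38 -13 0 0.3" --pt "0 0 0 -38 -13 0 0.3" --pt "0 0 0 -38 -13 0 0.3" --pt "0 0 0 -38 -13 0 0.3" --pt "0 0 0 0 0 0 0.3"

```text
t: 15.48
position: [522.7, -36.6, 195.8]
tcp_rot: [1.841, 2.543, 0.003]
wrist_force: [0.6, 0.5, -1.8]
opening: 43.7
gripper_force: 35.1
```

```bash
python3 - <<'E'
from h import *
d=snap('wrist','w5.png');s=d['s'];R0=R.from_rotvec(s['tcp_rot']); t=np.degrees(np.arctan2(*(-R0.as_matrix()[[1,0],0])));print('yaw',t,s['opening'],s['tcp_rot'])
G=(R.from_euler('z',-71.8-t,degrees=True)*R0).as_matrix(); plan([525,-55,80],G)
E
```

```text
yaw -71.81978474440065 43.68289001657563 [1.84134593 2.54279725 0.00315189]
t 15.53 pos [522.8 -35.3 195.8] dworld [   2.2  -19.7 -115.8]
shift first (cur frame) [-19.4  -4.4 115.8]
 turn [ 0. -0. -0.] 0.0 shift after [-19.3  -4.4 115.8]
flip turn [-1.0e-01 -0.0e+00  1.8e+02] 180.0 shift after [ 19.3   4.4 115.8]
```

View pics/w5.png

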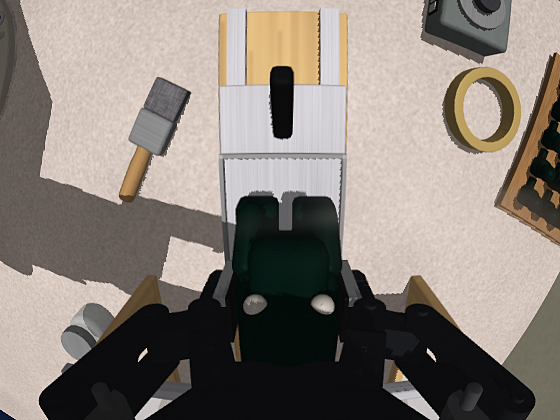

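The tray's front rim runs from (220,154) to (346,154), the handle is at (282,100), and the figure is held straight. I check the tray centre from these.

```bash
python3 - <<'E'
from h import *
d=load('w5.png');t=np.radians(-71.8);hx=np.array([np.cos(t),np.sin(t)])
A=onz(d,220,154.5,40)[:2];B=onz(d,346,154.5,40)[:2];print(A,B,np.linalg.norm(A-B),np.degrees(np.arctan2(*(B-A)[::-1])),'centre',(A+B)/2+60*hx)
print('handle top end',onz(d,283,70,96)) 
E
```

```text
[452.94472916 -16.30265869] [564.06639803  20.06712115] 116.92213724692346 18.123112217946275 centre [527.2456587  -55.11609186]
handle top end [487.36822172  68.12360136  96.        ]
```

Request:
jog_arm --pt "0 0 0 -9.8 -1.8 0 0.3" --pt "0 0 0 -9.8 -1.7 0 0.3" --pt "0 0 0 0 0 30 0.3" --pt "0 0 0 0 0 30 0.3" --pt "0 0 0 0 0 25 0.3" --pt "0 0 0 0 0 15 0.3" --pt "0 0 0 0 0 6 0.3" --pt "0 0 0 0 0 0 0.3"

```text
t: 16.52
position: [527.2, -53.4, 90.2]
tcp_rot: [1.84, 2.544, 0.004]
wrist_force: [-0.8, -0.1, -1.7]
opening: 43.7
gripper_force: 35.1
```

Request:
jog_arm --pt "0 0 0 0 0 3 0.3" --pt "0 0 0 0 0 3 0.3" --pt "0 0 0 0 0 0 0.3"

```text
t: 16.9
position: [526.9, -53.4, 84.1]
tcp_rot: [1.84, 2.543, 0.004]
wrist_force: [-0.1, -0.3, -1.4]
opening: 43.7
gripper_force: 35.1
```

Request:
jog_arm --pt "0 0 0 0 0 2 0.3" --pt "0 0 0 0 0 1.5 0.3" --pt "0 0 0 0 0 0 0.3"

```text
t: 17.27
position: [526.9, -53.4, 80.4]
tcp_rot: [1.84, 2.544, 0.004]
wrist_force: [-0.2, 0.6, -1.8]
opening: 43.8
gripper_force: 35.1
```

Request:
jog_arm --pt "0 0 0 0 0 1.2 0.3" --pt "0 0 0 0 0 0 0.3"

```text
t: 17.52
position: [527.1, -53.4, 79.4]
tcp_rot: [1.84, 2.543, 0.005]
wrist_force: [1.5, 0.2, -1.8]
opening: 43.8
gripper_force: 35.0
```

Request:
jog_arm --pt "0 0 0 0 0 1.2 0.3" --pt "0 0 0 0 0 0 0.3"

```text
t: 17.77
position: [526.9, -53.4, 79.0]
tcp_rot: [1.84, 2.543, 0.004]
wrist_force: [-4.8, -0.4, 11.2]
opening: 43.9
gripper_force: 34.8
```

Request:
jog_arm --pt "0 0 0 0 0 1 0.3" --pt "0 0 0 0 0 0 0.3"

```text
t: 18.02
position: [526.6, -53.6, 78.7]
tcp_rot: [1.841, 2.544, 0.004]
wrist_force: [-7.6, 0.1, 20.8]
opening: 43.5
gripper_force: 33.5
```

Request:
jog_arm --pt "0 0 0 0 0 -1.5 0.3" --pt "0 0 0 0 0 0 0.6" --pt "0 0 0 0 0 0 0.8" --pt "0 0 0 0 0 0 1" --pt "0 0 0 0 0 0 1" --pt "0 0 0 0 0 0 1" --pt "0 0 0 0 0 -20 1" --pt "0 0 0 0 0 -40 1" --pt "0 0 0 0 0 -40 1" --pt "0 0 0 0 0 -40 1" --pt "0 0 0 35 0 -10 1" --pt "0 0 0 0 0 0 1"

```text
t: 19.52
position: [515.5, -19.1, 229.8]
tcp_rot: [1.838, 2.544, 0.006]
wrist_force: [-0.2, 0.7, -0.7]
opening: 85.1
gripper_force: 0.0
```

```bash
python3 - <<'E'
from h import *
d=snap('wrist','w6.png'); b=snap('top','t2.png')
x=d['frame'][:,:,::-1]; y=cv2.resize(b['frame'][130:270,240:400,::-1],(480,420),interpolation=cv2.INTER_CUBIC)
cv2.imwrite('pics/c6.png',cv2.resize(np.hstack([x,y]),(800,323)))
t=np.radians(-71.8);hx=np.array([np.cos(t),np.sin(t)]);G=Rt(hx,38)
g=np.array([489.5,51.4,73]); plan(g-100*G[:,2],G); plan(g+17*G[:,2],G)
E
```

```text
t 19.62 pos [515.5 -20.3 228.5] dworld [-45.2 130.2 -76.7]
shift first (cur frame) [137.8  -2.3  76.7]
 turn [  0.2 -38.    0. ] 38.0 shift after [155.8  -2.3 -24.4]
flip turn [  58.6    0.3 -170.2] 180.0 shift after [-155.8    2.3  -24.4]
t 19.62 pos [515.5 -20.3 228.5] dworld [ -22.7   61.7 -168.9]
shift first (cur frame) [ 65.8  -2.8 168.9]
 turn [  0.2 -38.    0. ] 38.0 shift after [155.8  -2.3  92.6]
flip turn [  58.6    0.3 -170.2] 180.0 shift after [-155.8    2.3   92.6]
```

View pics/c6.png

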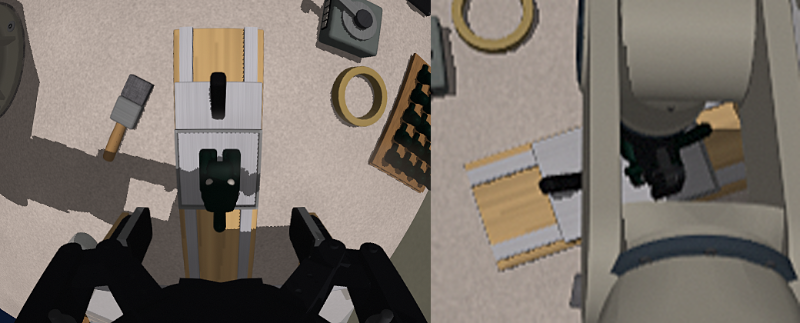

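The figure stands flat and centred in the tray: in the left panel the tray spans columns 178–262 and the figure is at 220. Next I regrip the handle.

Request:
jog_arm --pt "0 0 0 46 -0.8 0 1" --pt "0 0 0 46 -0.8 0 1" --pt "0 0 0 46 -0.7 0 1" --pt "0 -9.5 0 0 0 0 1" --pt "0 -9.5 0 0 0 0 1" --pt "0 -9.5 0 0 0 0 1" --pt "0 -9.5 0 0 0 0 1" --pt "0 0 0 0 0 0 1"

```text
t: 20.62
position: [469.4, 111.0, 226.5]
tcp_rot: [1.493, 2.073, -0.517]
wrist_force: [-1.0, 0.2, 0.4]
opening: 85.5
gripper_force: 0.0
```

```bash
python3 - <<'E'
from h import *
t=np.radians(-71.8);hx=np.array([np.cos(t),np.sin(t)]);G=Rt(hx,38)
g=np.array([489.5,51.4,73]); plan(g-100*G[:,2],G); plan(g+17*G[:,2],G)
E
```

```text
t 20.62 pos [469.4 111.  226.5] dworld [  0.8  -1.1 -74.7]
shift first (cur frame) [45.1  0.5 59.6]
 turn [0.1 0.1 0.2] 0.3 shift after [45.   0.5 59.7]
flip turn [-1.000e-01  1.000e-01 -1.798e+02] 179.8 shift after [-45.   -0.5  59.7]
t 20.62 pos [469.4 111.  226.5] dworld [  23.3  -69.5 -166.9]
shift first (cur frame) [ 45.3   0.4 176.6]
 turn [0.1 0.1 0.2] 0.3 shift after [ 45.    0.5 176.7]
flip turn [-1.000e-01  1.000e-01 -1.798e+02] 179.8 shift after [-45.   -0.5 176.7]
```

Request:
jog_arm --pt "0 0 0 23 0.2 0 1" --pt "0 0 0 22 0.2 0 1" --pt "0 0 0 0 0 40 1" --pt "0 0 0 0 0 40 1" --pt "0 0 0 0 0 40 1" --pt "0 0 0 0 0 30 1" --pt "0 0 0 0 0 16 1" --pt "0 0 0 0 0 8 1" --pt "0 0 0 0 0 0 1"

```text
t: 21.75
position: [493.7, 42.3, 63.9]
tcp_rot: [1.5, 2.069, -0.512]
wrist_force: [0.4, -1.2, 0.0]
opening: 85.4
gripper_force: 0.0
```

Request:
jog_arm --pt "0 0 0 0 0 0 0" --pt "0 0 0 0 0 0 0" --pt "0 0 0 0 0 0 0" --pt "0 0 0 0 0 0 0" --pt "0 0 0 0 0 0 0" --pt "0 0 0 0 0 0 0" --force 50

```text
t: 22.5
position: [493.1, 42.0, 64.2]
tcp_rot: [1.499, 2.068, -0.513]
wrist_force: [-3.7, 0.7, 6.8]
opening: 17.6
gripper_force: 49.8
```

```bash
python3 - <<'E'
from h import *
s=monitor.sense();M=R.from_rotvec(s['tcp_rot']).as_matrix();t=np.radians(-71.8)
hx=np.array([np.cos(t),np.sin(t),0]);print((M.T@hx).round(3),s['position'],s['opening'],s['q'].round(2))
E
```

```text
[-0.788 -0.     0.616] [493.08460998  42.04728038  64.15609042] 17.60983082094002 [ 0.51  0.52  2.07 -0.87  0.91  0.87]
```

Request:
jog_arm --pt "0 0 0 -3.2 0 2.5 0" --pt "0 0 0 -6.3 0 4.9 0" --pt "0 0 0 -9.5 0 7.4 0" --pt "0 0 0 -9.5 0 7.4 0" --pt "0 0 0 -9.5 0 7.4 0" --pt "0 0 0 -9.5 0 7.4 0" --pt "0 0 0 -9.5 0 7.4 0" --pt "0 0 0 -9.5 0 7.4 0" --pt "0 0 0 -9.5 0 7.4 0" --pt "0 0 0 -9.5 0 7.4 0" --pt "0 0 0 -6.3 0 4.9 0" --pt "0 0 0 -3.2 0 2.5 0"

```text
t: 24.0
position: [530.7, -72.8, 64.2]
tcp_rot: [1.499, 2.068, -0.514]
wrist_force: [-5.2, 1.8, 6.2]
opening: 17.5
gripper_force: 49.9
```

Request:
jog_arm --pt "0 0 0 -3.2 0 2.5 0" --pt "0 0 0 -6.3 0 4.9 0" --pt "0 0 0 -9.5 0 7.4 0" --pt "0 0 0 -9.5 0 7.4 0" --pt "0 0 0 -9.5 0 7.4 0" --pt "0 0 0 -6.3 0 4.9 0" --pt "0 0 0 -6.3 0 4.9 0" --pt "0 0 0 -3.2 0 2.5 0" --pt "0 0 0 0 0 0 0"

```text
t: 25.12
position: [552.0, -137.6, 64.2]
tcp_rot: [1.499, 2.068, -0.514]
wrist_force: [-3.2, -3.2, 3.4]
opening: 17.7
gripper_force: 49.2
```

```bash
python3 - <<'E'
from h import *
s=monitor.sense();d=s['position']-[492.5,42.3,61];print(np.linalg.norm(d[:2]),s['q'].round(2),s['wrist_force'])
E
```

```text
189.43234164083023 [ 0.13  0.52  2.07 -1.1   0.75  0.72] [-3.2013805  -3.16867736  3.43369789]
```

Request:
jog_arm --pt "0 0 0 -3.2 0 2.5 0" --pt "0 0 0 -3.2 0 2.5 0" --pt "0 0 0 0 0 0 0"

```text
t: 25.5
position: [554.4, -145.1, 64.2]
tcp_rot: [1.499, 2.069, -0.514]
wrist_force: [-3.8, -4.3, 3.1]
opening: 17.6
gripper_force: 49.2
```

Request:
jog_arm --pt "0 0 0 -1.6 0 1.2 0" --pt "0 0 0 -1.6 0 1.2 0" --pt "0 0 0 0 0 0 0"

```text
t: 25.88
position: [554.7, -145.7, 64.1]
tcp_rot: [1.5, 2.071, -0.509]
wrist_force: [-20.9, 30.6, 25.4]
opening: 17.5
gripper_force: 54.7
```

Request:
jog_arm --pt "0 0 0 0 0 0 0" --pt "0 0 0 2 0 -1.5 0" --pt "0 0 0 0 0 0 0.3" --pt "0 0 0 0 0 0 0.6" --pt "0 0 0 0 0 0 1" --pt "0 0 0 0 0 0 1" --pt "0 0 0 0 0 0 1" --pt "0 0 0 0 0 -30 1" --pt "0 0 0 0 0 -45 1" --pt "0 0 0 0 0 -45 1" --pt "0 0 0 0 0 -45 1" --pt "0 0 0 0 0 0 1"

```text
t: 27.38
position: [524.7, -47.9, 196.6]
tcp_rot: [1.497, 2.068, -0.506]
wrist_force: [0.2, 0.7, 0.2]
opening: 85.2
gripper_force: 0.0
```

```bash
python3 - <<'E'
from h import *
d=snap('wrist','w7.png');a=snap('scene','s7.png')
cv2.imwrite('pics/c7.png',cv2.resize(np.hstack([d['frame'][:,:,::-1],cv2.resize(a['frame'][110:230,100:260,::-1],(560,420),interpolation=cv2.INTER_CUBIC)]),(800,300)))
plan([500,200,250],Rt([.98,-.2],0))
E
```

```text
t 27.48 pos [523.4 -49.6 194.1] dworld [-23.4 249.6  55.9]
shift first (cur frame) [ 158.2   56.3 -194.3]
 turn [-19.7  34.5 -58. ] 70.3 shift after [ 72.8 239.9 -55.9]
flip turn [ 39.6  22.6 114.6] 123.3 shift after [ -72.8 -239.9  -55.9]
```

View pics/c7.png

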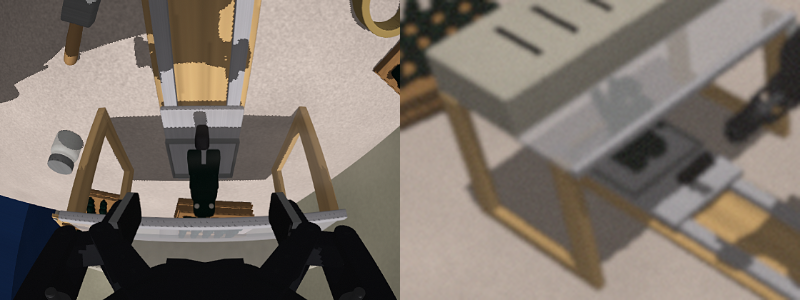

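The figure still stands in the tray: in the left panel the tray is at (200,160) and the figure is upright, and the sledge is home. Next is the lever.

Request:
jog_arm --pt "0 0 0 31.6 11.3 -38.9 1" --pt "0 0 0 31.6 11.3 -38.9 0" --pt "0 0 0 31.6 11.3 -38.9 0" --pt "0 0 0 31.6 11.3 -38.9 0" --pt "0 0 0 31.6 11.3 -38.9 0" --pt "0 0 0 0 0 0 0" --force 60

```text
t: 28.22
position: [501.0, 202.1, 249.3]
tcp_rot: [1.496, 2.07, -0.511]
wrist_force: [0.3, -0.3, -0.4]
opening: -0.1
gripper_force: 0.0
```

Request:
jog_arm --pt "-2.5 4.3 -7.25 0 0 0 0" --pt "-2.5 4.3 -7.25 0 0 0 0" --pt "-2.5 4.3 -7.25 0 0 0 0" --pt "-2.5 4.3 -7.25 0 0 0 0" --pt "-2.5 4.3 -7.25 0 0 0 0" --pt "-2.5 4.3 -7.25 0 0 0 0" --pt "-2.5 4.3 -7.25 0 0 0 0" --pt "-2.5 4.3 -7.25 0 0 0 0" --pt "0 0 0 0 0 0 0"

```text
t: 29.35
position: [500.8, 197.3, 248.8]
tcp_rot: [0.322, 3.123, -0.0]
wrist_force: [0.3, -0.3, 0.1]
opening: 0.1
gripper_force: 0.0
```

```bash
python3 - <<'E'
from h import *
d=snap('wrist','w8.png');print(d['s']['tcp_rot'])
plan([576,290,250],Rt([1,0],0))
E
```

```text
[ 3.21738143e-01  3.12332931e+00 -4.82172724e-05]
t 29.4 pos [500.4 197.8 248.9] dworld [75.6 92.2  1.1]
shift first (cur frame) [-55.1 105.8  -1. ]
 turn [ -0.    0.1 -11.8] 11.8 shift after [-75.6  92.2  -1.1]
flip turn [2.000e-01 1.000e-01 1.682e+02] 168.2 shift after [ 75.6 -92.2  -1.1]
```

View pics/w8.png

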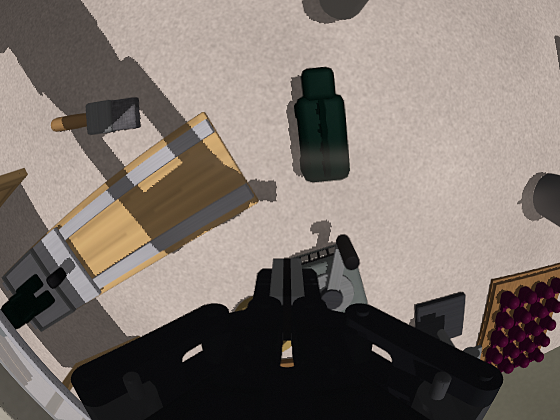

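The lever post shows from (343,240) at the bottom to (351,264) at the top, and the hub is at about (332,298). I check these against the earlier fix.

```bash
python3 - <<'E'
from h import *
d=load('w8.png');print(onz(d,351,262,115),onz(d,343,242,61),onz(d,332,298,55)); b=load('t0.png')
print(tri(d,(351,262),b,(214.5,172.5)), tri(d,(332,298),b,(228.2,152.3)))
E
```

```text
[572.286177   246.93687294 115.        ] [574.33284851 247.61723776  61.        ] [648.20002476 224.99608757  55.        ]
(array([579.15041635, 249.67080356, 102.5336478 ]), np.float64(2.530090530165948)) (array([641.65294235, 223.25991954,  64.12090185]), np.float64(3.005986437094076))
```

Request:
jog_arm --pt "0 0 -5.9 0 0 0 0" --pt "0 0 -5.9 0 0 0 0" --pt "0 0 0 -24.5 30.8 0 0" --pt "0 0 0 -24.5 30.8 0 0" --pt "0 0 0 -24.5 30.8 0 0" --pt "0 0 0 0 0 0 0" --pt "0 0 0 0 0 45 0" --pt "0 0 0 0 0 45 0" --pt "0 0 0 0 0 45 0" --pt "0 0 0 0 0 25 0" --pt "0 0 0 0 0 14 0" --pt "0 0 0 0 0 0 0"

```text
t: 30.9
position: [573.0, 292.5, 76.1]
tcp_rot: [-0.008, 3.139, 0.001]
wrist_force: [-0.1, 0.7, 0.1]
opening: 0.1
gripper_force: 0.0
```

Request:
jog_arm --pt "0 0 0 0 -8 0 0" --pt "0 0 0 0 -8 0 0" --pt "0 0 0 1 -8 0 0" --pt "0 0 0 1 -8 0 0" --pt "0 0 0 0 0 0 0"

```text
t: 31.52
position: [571.5, 260.7, 77.1]
tcp_rot: [-0.008, 3.139, 0.004]
wrist_force: [-3.8, 4.2, 3.2]
opening: -0.1
gripper_force: 3.3
```

Request:
jog_arm --pt "0 0 0 1 -8 0 0" --pt "0 0 0 0 -8 0 0" --pt "0 0 0 -1 -8 0 0" --pt "0 0 0 -2 -8 0 0" --pt "0 0 0 -2 -8 0 0" --pt "0 0 0 -3 -8 0 0" --pt "0 0 0 0 0 0 0"

```text
t: 32.4
position: [578.3, 212.6, 76.9]
tcp_rot: [-0.008, 3.14, 0.003]
wrist_force: [-7.0, 2.4, 5.3]
opening: 0.3
gripper_force: 4.3
```

Request:
jog_arm --pt "0 0 0 -1 -3 0 0" --pt "0 0 0 -1 -3 0 0" --pt "0 0 0 0 0 0 0"

```text
t: 32.78
position: [580.5, 207.0, 76.9]
tcp_rot: [-0.008, 3.14, 0.003]
wrist_force: [-5.4, 3.1, 4.7]
opening: 0.3
gripper_force: 4.1
```

Request:
jog_arm --pt "0 0 0 -1 -3 0 0" --pt "0 0 0 0 0 0 0"

```text
t: 33.02
position: [581.9, 204.2, 76.9]
tcp_rot: [-0.008, 3.139, 0.004]
wrist_force: [-3.8, 3.4, 3.3]
opening: -0.1
gripper_force: 4.2
```

Request:
jog_arm --pt "0 0 0 -1 -3 0 0" --pt "0 0 0 0 0 0 0"

```text
t: 33.28
position: [582.5, 202.7, 77.0]
tcp_rot: [-0.007, 3.139, 0.007]
wrist_force: [-6.3, 11.2, 2.8]
opening: -0.3
gripper_force: 8.1
```

Request:
jog_arm --pt "0 0 0 -1 -3 0 0" --pt "0 0 0 0 0 0 0"

```text
t: 33.52
position: [582.8, 202.0, 77.0]
tcp_rot: [-0.006, 3.14, 0.012]
wrist_force: [-10.9, 24.0, 3.9]
opening: -0.4
gripper_force: 14.6
```

```bash
python3 - <<'E'
from h import *
d=snap('wrist','w9.png');a=snap('scene','s9.png')
f=a['frame'];m=(f.max(2)<75).astype(np.uint8);k=np.zeros_like(m);k[250:300,262:310]=m[250:300,262:310]
n,l,st,c=cv2.connectedComponentsWithStats(k);print([(x[:5].tolist(),y.round(1).tolist()) for x,y in zip(st[1:],c[1:]) if x[4]>15], monitor.sense()['wrist_force'])
E
```

```text
[([266, 250, 30, 16, 247], [278.2, 255.1]), ([306, 256, 4, 13, 36], [308.0, 262.6]), ([272, 291, 10, 9, 33], [276.6, 295.8])] [-11.66956368  24.54077311   3.45275024]
```

Request:
jog_arm --pt "0 0 0 4 10 0 0" --pt "0 0 0 3 10 0 0" --pt "0 0 0 3 10 0 0" --pt "0 0 0 2 10 0 0" --pt "0 0 0 0 10 0 0" --pt "0 0 0 0 10 0 0" --pt "0 0 0 0 12 0 0" --pt "0 0 0 0 20 0 0" --pt "0 0 0 0 10 0 0" --pt "0 0 0 0 0 0 0"

```text
t: 34.88
position: [571.4, 300.9, 76.4]
tcp_rot: [-0.011, 3.139, 0.002]
wrist_force: [0.3, -0.7, -0.2]
opening: -0.4
gripper_force: 0.0
```

Request:
jog_arm --pt "0 0 0 0 0 -40 0" --pt "0 0 0 0 0 -45 0" --pt "0 0 0 0 0 -45 0" --pt "0 0 0 0 0 -45 0" --pt "0 0 0 60 0 0 0" --pt "0 0 0 60 0 0 0" --pt "0 0 0 0 0 0 0" --pt "0 0 0 0 0 0 0"

```text
t: 35.88
position: [451.7, 299.0, 251.8]
tcp_rot: [-0.01, 3.137, 0.003]
wrist_force: [-0.2, -0.0, -0.0]
opening: 0.0
gripper_force: 0.0
```

```bash
python3 - <<'E'
from h import *
a0=load('s0.png');a=snap('scene','s10.png');s7=load('s7.png')
def cnt(f,x0,y0,x1,y1):
    p=np.argwhere(f[y0:y1,x0:x1].max(2)<75); return p.mean(0).round(1)[::-1]+[x0,y0],len(p)
print('post',cnt(a0['frame'],284,256,300,282),cnt(a['frame'],284,256,300,282))
for n,f in(('before',s7),('now',a)): print(n,'fig/handle',cnt(f['frame'],180,150,232,192))
D=np.abs(a['frame'].astype(int)-s7['frame'])[110:260,100:280].max(2);print('hood diff px',(D>40).sum())
s=monitor.sense();print(s['position'],s['wrist_force'],s['t'])
E
```

```text
post (array([289.6, 268.2]), 73) (array([289.7, 268.2]), 70)
before fig/handle (array([204. , 172.7]), 547)
now fig/handle (array([202.7, 173.3]), 529)
hood diff px 2512
[452.20005907 299.09441504 251.61547138] [ 0.83091291 -0.60323369 -0.6028374 ] 35.925
```

```bash
python3 -c "
from bench import ticket
print(ticket.close_job())"
```

```text
the job is handed in; nothing more can be done
None
```

The job is handed in with no verdict returned: the sledge went to its front stop, the figure was loaded, the sledge was pushed home with the figure standing, the lever was swung to its stop and came back to rest, and it took about 36 s of the 72 s allowed.

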